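# Load one vessel into the digestion carousel

### The job

Turn the digestion carousel until its empty yellow station stands at the white loading mark and leave it there. Then build up the vessel in that station, one part after another and each let go before the next: the tan sleeve into the yellow cup, the white liner into the sleeve, the blue plug into the liner's mouth and the black cap over the plug, all upright and fully down.

Things in the scene. Friction and masses are not known exactly. Their poses are not given: they have to be found in the camera images.
- carousel (a joint): Grey carousel, a turntable 290 mm across on a fixed stand. It turns both ways with light friction (0.12 N m) and stays where left. Rad: 0 when the yellow station is at the loading mark, growing anticlockwise from above. Five cups at 105 mm radius, every 72 degrees: yellow and blue are empty, three black ones hold finished vessels, 50 mm thick, tops 159 mm above the bench.
- carousel_handle (a point): Black bar handle on the carousel's axis, to turn it by: 60 mm long, 14 mm thick, 40 mm tall. The point is the bar's centre, on the axis, 110 mm above the bench (bar from 90 to 130 mm, on a post 12 mm thick). Own x axis along the 60 mm length, pointing away from the yellow station.
- yellow_station (a point): Empty yellow cup on the carousel, where the vessel is built up: round, 58 mm outside, 50 mm inside, 18 mm deep. The point is the centre of its inner floor, 47 mm above the bench. Own -x axis points outward from the carousel's axis. Next to it anticlockwise is the empty blue cup, clockwise a finished vessel.
- loading_mark (a point): White pointer on the foot of the fixed stand, sticking out from under the carousel on the robot's side, 166 mm from the carousel's axis. The point is the centre of the white diamond, 13 mm above the bench.
- sleeve_centre (a point): Sleeve: tan straight tube with a closed bottom, open end up, 44 mm outside, 37 mm inside, 50 mm tall, inner floor 4 mm above its underside. The point is on its axis, half-way up (25 mm above the underside); own z axis up. Fully down in the cup it shows 32 mm above the cup's rim.
- liner_centre (a point): Liner: white straight tube with a closed bottom and bevelled foot, open end up, 32 mm outside, 26 mm inside at the mouth, 80 mm tall. The point is on its axis, half-way up (40 mm above the underside); own z axis up. Fully down on the sleeve's floor it shows 34 mm above the sleeve's rim.
- plug_centre (a point): Plug: blue, mushroom-shaped, standing on its stem; stem 22 mm across and 14 mm long with a bevelled tip, head above it 38 mm across and 16 mm tall (grip it there); 30 mm tall in all. The point is on its axis, 15 mm above the stem's tip; own z axis up. In place the stem is in the liner's mouth and the head lies on the liner's rim.
- cap_centre (a point): Cap: black, ribbed, orange disc on top, open side down; 50 mm across, 26 mm tall, the hollow underneath 42 mm across and 14 mm deep. The point is on its axis, half-way up (13 mm above the lower edge); own z axis up. In place the hollow covers the plug's head and its roof lies on the head's top.
Things that resemble listed ones, but are neither listed nor needed, are in the scene too. What is shaped like the part that bears liner_centre but red is not meant.

How it is judged (in metres and radians):
On the way, in this order (a step that is already met when the one before it is completed fails the run):
1. the carousel is turned so that the yellow station stands at the loading mark (within 0.1 rad) (value of joint carousel between -0.1 and 0.1 rad), for 0.2 s.
2. the sleeve stands fully down in the yellow station, let go (all of step 1 and horizontal distance between sleeve_centre and yellow_station below 0.006 m and z of sleeve_centre in the frame of yellow_station between 0.021 and 0.029 m and angle between sleeve_centre's own z axis and vertical below 0.1 rad and contact force between sleeve and the fingers below 0.05 N), for 0.2 s.
3. then the liner stands fully down inside the sleeve, let go (all of step 1 and horizontal distance between sleeve_centre and yellow_station below 0.006 m and z of sleeve_centre in the frame of yellow_station between 0.021 and 0.029 m and angle between each of sleeve_centre, liner_centre's own z axis and vertical below 0.1 rad and horizontal distance between liner_centre and yellow_station below 0.008 m and z of liner_centre in the frame of yellow_station between 0.04 and 0.048 m and contact force between liner and the fingers below 0.05 N), for 0.2 s.
4. then the plug sits in the mouth of the liner, let go (all of step 1 and horizontal distance between sleeve_centre and yellow_station below 0.006 m and z of sleeve_centre in the frame of yellow_station between 0.021 and 0.029 m and angle between each of sleeve_centre, liner_centre, plug_centre's own z axis and vertical below 0.1 rad and horizontal distance between liner_centre and yellow_station below 0.008 m and z of liner_centre in the frame of yellow_station between 0.04 and 0.048 m and horizontal distance between plug_centre and yellow_station below 0.01 m and z of plug_centre in the frame of yellow_station between 0.081 and 0.089 m and contact force between plug and the fingers below 0.05 N), for 0.2 s.
5. then the cap sits over the plug, let go (all of step 1 and horizontal distance between sleeve_centre and yellow_station below 0.006 m and z of sleeve_centre in the frame of yellow_station between 0.021 and 0.029 m and angle between each of sleeve_centre, liner_centre, plug_centre, cap_centre's own z axis and vertical below 0.1 rad and horizontal distance between liner_centre and yellow_station below 0.008 m and z of liner_centre in the frame of yellow_station between 0.04 and 0.048 m and horizontal distance between plug_centre and yellow_station below 0.01 m and z of plug_centre in the frame of yellow_station between 0.081 and 0.089 m and horizontal distance between cap_centre and yellow_station below 0.012 m and z of cap_centre in the frame of yellow_station between 0.095 and 0.103 m and contact force between cap and the fingers below 0.05 N), for 0.2 s.
At the end, for the whole second after the job is handed in: The carousel is at rest with the yellow station within 0.1 rad of the loading mark; sleeve, liner, plug and cap are nested in that station in this order, within 6, 8, 10 and 12 mm of the station's axis, each within 4 mm of its fully-down height and upright within 0.1 rad, released and at rest (all of step 5 and velocity of joint carousel between -0.03 and 0.03 rad/s and linear speed of each of sleeve, liner, plug, cap below 0.02 m/s and contact force between each of sleeve, liner, plug and the fingers below 0.05 N); the robot touches nothing.
It also fails if it takes over 128 s, if anything falls off the work surface, if the arm or the gripper's body presses on something with over 40 N, if the wrist force passes 120 N, or if a joint passes its speed limit or range.

### The arm

A 7-joint arm with a two-finger parallel gripper is mounted at the origin on the work surface. World frame = base frame: x ahead of the robot, y to its left, z up, the work surface at z = 0. Lengths are in mm, angles in rad, forces in N, time in s.
With the tool pointing down it reaches from about 350 to 900 mm from the base axis. Payload 7.2 kg.
Tool frame: the origin (TCP) lies at the very end of the fingers, on their centre line; the grasp point (between the pads) lies 19 mm behind it; z points along the fingers, y is the line along which they close (so a half turn about z gives the same grasp; the last joint's range is limited). The gripper opens to 88 mm and grips with 3 to 60 N. Pads are 20 mm wide; open, the fingers measure 115 mm over their backs; the gripper's body (75 mm by 178 mm) begins 61 mm behind the grasp point.
Start: joints at [1.27, 0.411, -0.013, 1.596, 0.006, 1.134, -0.082], TCP at [144.177, -608.147, 189.853] pointing down, gripper open.
Joint ranges: [-2.95, 2.95], [-0.29, 1.99], [-1.47, 1.44], [0.14, 2.54], [-1.03, 4.17], [0.13, 1.85], [-2.86, 2.86]. Speed limits (rad/s): [2.39, 2.39, 3.01, 3.01, 3.14, 3.14, 3.14].

### API

Orientations are given as a rotation vector (axis times angle).
In Python, from plant import * gives the robot as it stands. Calls block until the motion is done:
- goto(position, orientation): joint-space move of the TCP to a pose.
- move_l(position, rate=150, rotation=None): straight line of the TCP; rotation=None keeps the orientation; rate is the mean speed in mm/s.
- move_j(angles): joint-space move.
- set_gripper(opening, f_grip=None): finger opening in mm; f_grip is the grip in N (None keeps the last); returns when the fingers have stopped.
- wait(seconds).
- solve_ik(position, orientation): joint angles nearest the present ones, or None.
- get_obs(): the state.
- camera(name): name is "scene" or "top" or "wrist"; returns (picture, depth): 420x560x3 uint8, red, green, blue; 420x560 float32, mm along the optical axis (not along the pixel's ray), 0 where there is no reading.
- camera_model(name): a dict with "intrinsics" (3x3 intrinsics, pixels), "k1" (the pictures are not rectified: a ray, as slopes to the right and down, at radius r is drawn at 1 + k1 r^2 times it, then the intrinsics apply), "R" (3x3) and "t" (3): a world point X has camera coordinates R X + t. Camera axes: x right, y down, z forward; pixel columns grow to the right and rows downward; lengths in mm; the calibration is good to about 2 mm. A picture is of the moment at which its call begins: read the wrist's pose just before it. camera_model takes no time and is no camera call; for the wrist camera it gives the pose at the moment of the call.
A pose or a line that the arm cannot do raises IKError and nothing moves.
- sign_off(): hands the job in; it is judged then, once.
The state is a dict: "t": time; "q": joint angles; "joint_vel": joint speeds; "tau": joint torques, N m; "tcp_pos": TCP position; "ee_rot": TCP orientation; "wrist_force": force on the tool from outside, world axes, zero at the start; "ft_torque": the same for the moment, N m; "grip_width": finger opening in mm; "gripper_force": force on a finger pad.
Only numpy, scipy, OpenCV 4.12 (cv2) and the standard library are available. Lean on these libraries where they do the work, as an engineer would, in place of code of your own. Each camera call takes 0.05 s, during which the arm holds its last target. There are 200 camera calls.

## Working session

There is one attempt and no reset: what is moved stays moved. The work goes in short steps, each a Python script; the robot and the scene stay as the last script left them, time stands still between calls to the robot, and variables do not carry over. Pictures are saved under pics/ and viewed, at most 14 in all, crops included, and the job is handed in when it is done.

```bash
ls; mkdir -p pics
python3 - <<'E'
from plant import *
import cv2,numpy as np
for n in ("scene","top"):
    p,d=camera(n); cv2.imwrite(f"pics/{n}0.png",p[:,:,::-1]); np.savez(f"{n}0.npz",p=p,d=d)
    m=camera_model(n); print(n,m)
E
```

```text
pics
scene {'intrinsics': array([[432.92491625,   0.        , 284.37442875],
       [  0.        , 432.92491625, 210.5891356 ],
       [  0.        ,   0.        ,   1.        ]]), 'k1': -0.025917226832985935, 'R': array([[-0.0943722 ,  0.99552883,  0.00402936],
       [ 0.58496541,  0.05872651, -0.80892933],
       [-0.8055491 , -0.07398341, -0.58789208]]), 't': array([ 115.96884981, -192.85374409, 1310.56320871])}
top {'intrinsics': array([[462.33037   ,   0.        , 279.20528993],
       [  0.        , 462.33037   , 210.13853788],
       [  0.        ,   0.        ,   1.        ]]), 'k1': 0.038479978905200204, 'R': array([[ 0.01030697, -0.99990849, -0.00876286],
       [-0.98962293, -0.00894415, -0.14341013],
       [ 0.14331863,  0.01015005, -0.98962455]]), 't': array([-70.65807518, 498.98423501, 973.96066985])}
```

View pics/top0.png

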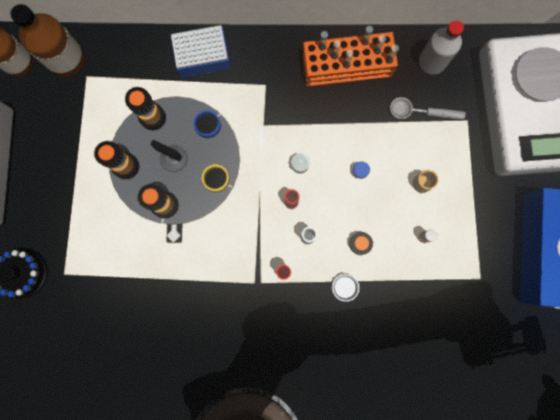

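View pics/scene0.png

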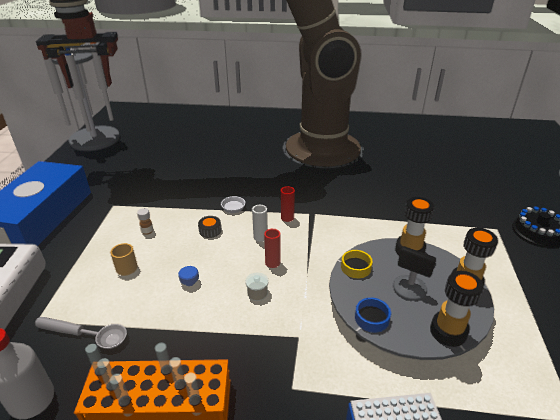

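The top view shows the carousel axis at about (172,160), mark (174,233), yellow cup (215,178), blue cup (207,124), tan sleeve (427,181), white liner (308,234), plug (361,170) and cap (361,243). The scene view agrees and shows the red decoys standing next to the liner.

```bash
cat > h.py <<'E'
from plant import *
import cv2,numpy as np
from scipy.spatial.transform import Rotation as Rn
from scipy.optimize import least_squares
def ray(m,uv):
    K=m["intrinsics"]; d=np.array([(uv[0]-K[0,2])/K[0,0],(uv[1]-K[1,2])/K[1,1]]); s=d.copy()
    for _ in range(20): s=d/(1+m["k1"]*(s@s))
    R=m["R"]; return -R.T@m["t"], R.T@np.array([s[0],s[1],1.])
def onz(m,uv,z):
    c,r=ray(m,uv); return c+r*(z-c[2])/r[2]
def blobs(p,lo,hi,box=None,amin=15):
    """hsv mask blobs: hull centre (moments of convex hull), area, bbox"""
    h=cv2.cvtColor(p,cv2.COLOR_RGB2HSV); k=cv2.inRange(h,np.array(lo),np.array(hi))
    if box: z=np.zeros_like(k); a,b,c,d=box; z[b:d,a:c]=k[b:d,a:c]; k=z
    out=[]
    for c in cv2.findContours(k,cv2.RETR_EXTERNAL,cv2.CHAIN_APPROX_NONE)[0]:
        c=cv2.convexHull(c); M=cv2.moments(c)
        if M["m00"]>=amin: out.append((M["m10"]/M["m00"],M["m01"]/M["m00"],M["m00"],cv2.boundingRect(c)))
    return sorted(out,key=lambda o:-o[2])
def down(yaw): # tool down, closing axis y at world angle yaw
    y=np.array([np.cos(yaw),np.sin(yaw),0]); z=np.array([0,0,-1.])
    return Rn.from_matrix(np.c_[np.cross(y,z),y,z]).as_rotvec()
E
python3 - <<'E'
from h import *
o=get_obs(); print(o); print(Rn.from_rotvec(o["ee_rot"]).as_matrix().round(3))
W=camera_model("wrist"); print("wristcam",W)
for n in("top","scene"):
    p=np.load(n+"0.npz")["p"]; m=camera_model(n); print(n)
    for nm,lo,hi,z in [("yellow",(22,150,90),(34,255,255),65),("blue",(108,120,60),(125,255,255),65),("plugz30",(108,120,60),(125,255,255),30),("orange159",(4,190,140),(14,255,255),159),("orange26",(4,190,140),(14,255,255),26),("tan",(11,90,60),(20,230,230),50)]:
        for b in blobs(p,lo,hi)[:9]:
            print(nm,np.round(b[:3],1),b[3],onz(m,b[:2],z).round(1)[:2])
p=np.load("top0.npz")["p"]
cv2.imwrite("pics/c1.png",np.hstack([cv2.resize(p[75:260,80:270,::-1],(400,390),interpolation=cv2.INTER_CUBIC),cv2.resize(p[145:290,265:450,::-1],(400,390),interpolation=cv2.INTER_CUBIC)]))
E
```

```text
{'t': 0.1, 'q': array([ 1.2698069 ,  0.41183669, -0.01272049,  1.59692849,  0.00559069,
        1.13432298, -0.08219606]), 'joint_vel': array([ 5.59804292e-05, -6.80817188e-04,  1.48781258e-03, -2.31807815e-03,
       -6.35028124e-04, -6.36743974e-04, -4.72497179e-04]), 'tau': array([ 3.54298638e-03, -5.89094567e+01,  6.44296333e-01, -2.91709721e+01,
       -5.37591591e-02,  1.45236903e-02,  8.48278000e-05]), 'tcp_pos': array([ 144.03542578, -607.6637404 ,  189.09575778]), 'ee_rot': array([-3.11890310e+00, -3.64722446e-01,  4.08012054e-04]), 'wrist_force': array([-0.86090196, -0.34445579, -0.14660779]), 'ft_torque': array([-0.02862939,  0.00855407, -0.00965094]), 'gripper_force': 0.0, 'grip_width': 88.13400890824067}
[[ 0.973  0.231 -0.   ]
 [ 0.231 -0.973  0.001]
 [-0.    -0.001 -1.   ]]
wristcam {'intrinsics': array([[293.40049204,   0.        , 277.46616698],
       [  0.        , 293.40049204, 207.11084105],
       [  0.        ,   0.        ,   1.        ]]), 'k1': -0.012590015209935464, 'R': array([[ 0.2300562 , -0.97317565, -0.00181546],
       [-0.92603304, -0.21948464,  0.30
[... 3589 characters left out ...]
[482.4 236.  143. ] (473, 231, 20, 11) [423.8 352.4]
orange26 [420.2 203.6 108.5] (412, 199, 17, 10) [313.4 237.2]
orange26 [ 90.6 369.5  17. ] (88, 366, 6, 9) [ 818.2 -338.9]
tan [452.7 318.  808.5] (437, 300, 34, 35) [681.  228.9]
tan [123.6 258.6 630. ] (110, 243, 27, 33) [ 594.1 -371.3]
tan [412.4 237.  479. ] (400, 224, 26, 26) [472.1 192.2]
tan [471.4 267.2 413.5] (457, 256, 29, 24) [552.6 291. ]
tan [176.5 371.7 327. ] (167, 360, 19, 27) [ 823.3 -197.9]
tan [120.  389.4 303. ] (112, 375, 19, 29) [ 859.3 -269.4]
tan [107.  371.3 213.5] (101, 361, 14, 26) [ 833.4 -299.8]
tan [191.4 390.  156. ] (185, 382, 15, 17) [ 849.8 -168.3]
tan [161.  363.5  98. ] (152, 360, 18, 11) [ 812.1 -224.9]
```

View pics/c1.png

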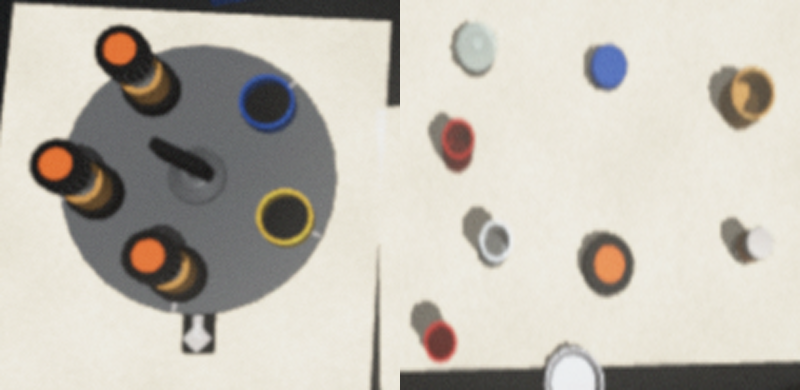

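The crop shows the yellow cup anticlockwise (visually right) of the mark, with the blue cup beyond it and the handle bar pointing away from yellow. Next I fit the axis and angle.

Run:
```python
from h import *
T=camera_model("top");S=camera_model("scene")
p=np.load("top0.npz")["p"]
for b in blobs(p,(20,90,60),(36,255,255),(195,155,240,200)): print("yel",b,onz(T,b[:2],65))
for b in blobs(p,(4,150,110),(16,255,255),(135,180,170,215)): print("v1",b,onz(T,b[:2],159))
for b in blobs(p,(4,150,110),(16,255,255),(345,225,380,260)): print("cap",b,onz(T,b[:2],26))
sp=np.load("scene0.npz")["p"]
for b in blobs(sp,(4,150,110),(16,255,255),(190,205,230,245)): print("cap scene",b,onz(S,b[:2],26))
mk=onz(T,(174.05,234.9),13); print("mark",mk)
ye=onz(T,blobs(p,(20,90,60),(36,255,255),(195,155,240,200))[0][:2],65)
pts=[(2,(592.7,271.4)),(2,(594.7,271)),(3,(704.2,217.6)),(3,(706,217.7)),(1,(509.3,181.9)),(0,(684.9,94.3)),(4,ye[:2])]
# index -> angle offset from yellow
off={4:0,0:72,3:144,2:216,1:288}
def f(v): return np.concatenate([np.array(v[:2])+105*np.array([np.cos(v[2]+np.radians(off[i])),np.sin(v[2]+np.radians(off[i]))])-q for i,q in pts])
r=least_squares(f,[600,170,np.radians(250)]); print(r.x,np.degrees(r.x[2]),r.fun.round(1))
a=np.arctan2(*(mk[:2]-r.x[:2])[::-1]);print("mark angle",a,np.linalg.norm(mk[:2]-r.x[:2]),"joint",(r.x[2]-a+np.pi)%(2*np.pi)-np.pi)
for z in (114,170):
  for y in (r.x[2]+np.pi/2,a+np.pi/2):
    for k in (0,np.pi,-np.pi): print(z,y,k,solve_ik(np.r_[r.x[:2],z-19],down(y+k)))
```

```text
yel (214.78244711263577, 177.61863922241278, 583.0, (201, 164, 28, 28)) [564.53198761  72.59710657  65.        ]
v1 (149.81047381546134, 195.96342477140482, 200.5, (142, 188, 17, 17)) [507.05685155 181.84191111 159.        ]
cap (361.42788461538464, 242.58493589743588, 104.0, (356, 237, 12, 12)) [ 431.31495857 -245.39926773   26.        ]
cap scene (208.89183222958056, 221.52317880794703, 75.5, (203, 218, 13, 8)) [ 431.93926167 -244.87145357   26.        ]
mark [445.38047002 166.84718999  13.        ]
[611.61701453 167.72294138   4.25508726] 243.79854131413265 [ 1.  -0.2 -1.   0.2  0.3 -0.9 -1.5 -1.  -1.6  0.8  2.   0.2  0.7  0.9]
mark angle -3.136324598394267 166.23885127607758 joint 1.1082265487057192
114 5.8258835842859344 0 [ 0.31560184  0.75261091 -1.03353614  1.62366011  0.69077314  1.17243625
 -1.33828667]
114 5.8258835842859344 3.141592653589793 [ 0.40012111  0.87524136 -1.24355086  1.61849017  0.8580518   1.29008799
  1.69057295]
114 5.8258835842859344 -3.141592653589793 [ 0.40012111  0.87524136 -1.24355086  1.61849017  0.8580518   1.29008799
  1.69057295]
114 -1.56552827159
[... 389 characters left out ...]
1  0.7007673  -1.0743222   1.56880412  0.63781881  1.26021182
 -1.29904253]
170 5.8258835842859344 3.141592653589793 [ 0.40009146  0.79346056 -1.24066494  1.56487411  0.76474452  1.341899
  1.75367062]
170 5.8258835842859344 -3.141592653589793 [ 0.40009146  0.79346056 -1.24066494  1.56487411  0.76474452  1.341899
  1.75367062]
170 -1.5655282715993706 0 [ 0.19534015  0.58915374 -0.80350674  1.57791472  0.4496855   1.16838443
 -2.26848102]
170 -1.5655282715993706 3.141592653589793 [ 0.38146466  0.76170604 -1.18753441  1.56598112  0.72334664  1.31336734
  0.67392976]
170 -1.5655282715993706 -3.141592653589793 [ 0.38146466  0.76170604 -1.18753441  1.56598112  0.72334664  1.31336734
  0.67392976]
```

```bash
cat >> h.py <<'E'
AX=np.array([611.6,167.7]); MA=-3.1363
def st(s=""):
    o=get_obs(); R=Rn.from_rotvec(o["ee_rot"]).as_matrix()
    print(s,"t%.1f"%o["t"],o["tcp_pos"].round(1),"yaw%.3f"%np.arctan2(R[1,1],R[0,1]),"w%.1f f%.1f"%(o["grip_width"],o["gripper_force"]),"F",o["wrist_force"].round(1)); return o
def snap(n,name):
    m=camera_model(n); p,d=camera(n); cv2.imwrite(f"pics/{name}.png",p[:,:,::-1]); np.savez(name+".npz",p=p,d=d,**m); return p,d,m
E
python3 - <<'E'
from h import *
y=4.2551-np.pi/2  # closing axis, == 5.826-pi
goto([*AX,205],down(y)); set_gripper(44); st("above")
move_l([*AX,95],120); st("down")
set_gripper(0,25); st("grip")
q=np.array(get_obs()["q"]); yaw0=None
for s in (0.1,0.4,0.75,1.108):
    v=q.copy(); v[6]-=s; move_j(v); o=st(s)
E
```

```text
above t4.1 [611.6 167.7 205. ] yaw2.684 w44.0 f0.0 F [-0.8 -0.7 -0.2]
down t5.2 [612.  168.1  95.8] yaw2.684 w43.8 f0.0 F [-0.6 -0.1  0.2]
grip t5.8 [611.3 167.9  95.2] yaw2.685 w13.4 f25.0 F [-1.4  0.8  3.4]
0.1 t6.0 [611.2 167.9  95.2] yaw2.587 w13.4 f25.1 F [-1.4  0.4  0.5]
0.4 t6.4 [611.2 168.   95.2] yaw2.290 w13.0 f25.0 F [-1.4  0.8  1.3]
0.75 t6.8 [611.2 168.   95.2] yaw1.941 w13.2 f25.0 F [-2.1  0.6  1.8]
1.108 t7.2 [611.2 168.1  95.2] yaw1.584 w13.4 f25.0 F [-1.2  1.6  1.1]
```

Run:
```python
from h import *
set_gripper(44); move_l([611.4,168,200],150); st()
goto([490,140,215],down(np.pi)); set_gripper(88); wait(0.3)
st(); p,d,m=snap("wrist","w1"); snap("top","t1")
print("cam",-m["R"].T@m["t"])
b=blobs(p,(18,80,50),(36,255,255),amin=300)
for x in b: print(x, onz(m,x[:2],65))
```

```text
t8.8 [611.1 167.5 199.1] yaw1.577 w44.3 f0.0 F [-0.1 -0.2 -0.3]
 t11.4 [490. 140. 215.] yaw3.142 w87.4 f0.0 F [-0.3 -0.5 -0.1]
cam [490.2360104   54.42115424 410.29344971]
(407.9760338042707, 391.8078511063802, 5167.0, (255, 380, 296, 23)) [285.94083111 470.26868887  65.        ]
(264.38096572335854, 203.07882693564954, 1784.5, (241, 179, 47, 49)) [506.38372637 160.69604311  65.        ]
(96.17857574658444, 161.3062507556523, 1378.5, (68, 143, 52, 42)) [704.71604214 108.8209197   65.        ]
(116.98681257014589, 336.5739337822671, 1188.0, (103, 309, 30, 56)) [723.55347975 363.39715285  65.        ]
(438.01501754385964, 336.5188771929824, 1187.5, (423, 309, 30, 57)) [257.15507556 363.67084601  65.        ]
(120.1042703150912, 256.6030265339967, 804.0, (95, 243, 44, 32)) [697.00938239 234.08360293  65.        ]
(220.65349432857664, 282.54335894621295, 455.5, (210, 267, 21, 36)) [567.08030217 272.92572395  65.        ]
```

View pics/w1.png

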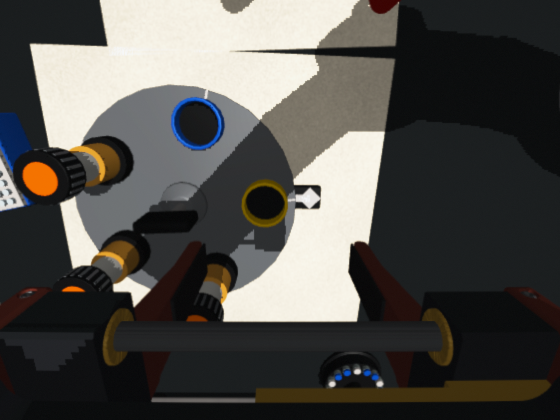

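The wrist view shows the yellow cup at (264,203), right next to the white diamond at (310,198), with the carousel turned as intended. I check the cup centre from its rim edges and locate the parts the same way.

Run:
```python
from h import *
f=np.load("w1.npz"); m={k:f[k] for k in("intrinsics","R","t")}; m["k1"]=float(f["k1"])
p=f["p"]; h=cv2.cvtColor(p,cv2.COLOR_RGB2HSV)
k=cv2.inRange(h,np.array((18,80,50)),np.array((36,255,255)))
col=np.where(k[170:240,264])[0]+170; row=np.where(k[203,235:295])[0]+235
print(col,row)
print("far edge -> yc",onz(m,(264.4,col.max()+.5),65)[1]-29,"near edge z65",onz(m,(264.4,col.min()-.5),65)[1]+29)
print("mark")
for b in blobs(p,(0,0,190),(180,40,255),(296,185,322,212)): print(b,onz(m,b[:2],13))
f=np.load("t1.npz");T=camera_model("top"); b=blobs(f["p"],(18,80,50),(36,255,255),(150,170,220,235)); print("top yel",b,[onz(T,x[:2],65) for x in b])
```

```text
[179 180 181 182 183 184 185 219 220 221 222 223 224 225 226 227] [241 242 243 244 245 284 285 286 287]
far edge -> yc 164.0207471068573 near edge z65 158.86115865093288
mark
(309.48523985239854, 199.95571955719558, 542.0, (296, 185, 26, 27)) [445.06132504 172.13275575  13.        ]
top yel [] []
```

```bash
cat >> h.py <<'E'
STN=np.array([506.3,166.7]); ZT=220
def pick(xy,z,yaw,op,f=20):
    set_gripper(op); goto([*xy,ZT],down(yaw+np.pi/2)); move_l([*xy,z],200); wait(.2)
    set_gripper(0,4); st("sq1"); set_gripper(op)
    goto([*xy,z],down(yaw)); wait(.2); set_gripper(0,f); st("sq2")
    move_l([*xy,ZT],200); st("up")
def place(z,yaw,zpre,op,xy=STN):
    goto([*xy,ZT],down(yaw)); move_l([*xy,zpre],200); wait(.3); st("pre")
    move_l([*xy,z],30); wait(.3); st("low")
def release(op):
    set_gripper(op); wait(.2); o=st("rel"); move_l([*o["tcp_pos"][:2],ZT],200)
E
python3 - <<'E'
from h import *
T=camera_model("top"); xy=onz(T,(427.6,180),50)[:2]; print(xy)
for y in (0,np.pi/2,np.pi,-np.pi/2): print(y,[np.round(v,2) if v is not None else None for v in (solve_ik([*xy,21],down(y)),solve_ik([*STN,68],down(y)))])
E
```

```text
[ 566.17041386 -385.50477819]
0 [array([ 0.26,  0.71,  0.4 ,  1.6 , -0.33,  0.9 ,  0.79]), array([-1.15,  0.61,  1.04,  1.99, -0.67,  0.93,  0.24])]
1.5707963267948966 [array([ 0.97,  0.79, -0.71,  1.55,  0.58,  1.02,  1.67]), array([ 0.13,  0.5 , -0.7 ,  1.91,  0.41,  0.88,  0.8 ])]
3.141592653589793 [array([-0.07,  0.93,  1.03,  1.63, -0.88,  1.11, -1.94]), array([ 0.35,  0.63, -1.04,  1.9 ,  0.65,  1.  ,  2.16])]
-1.5707963267948966 [array([-0.07,  0.93,  1.03,  1.63, -0.88,  1.11, -0.37]), array([-1.25,  0.76,  1.25,  1.99, -0.85,  1.05, -1.16])]
```

```bash
cat >> h.py <<'E'
def pick(xy,z,yaw,op,f=20):
    set_gripper(op); goto([*xy,ZT],down(yaw-np.pi/2)); move_l([*xy,z],200); wait(.2)
    set_gripper(0,4); wait(.1); st("sq1"); set_gripper(op)
    q=np.array(get_obs()["q"]); q[6]+=np.pi/2 if q[6]<1.2 else -np.pi/2; move_j(q)
    wait(.2); set_gripper(0,f); st("sq2")
    move_l([*xy,ZT],200); st("up")
E
python3 - <<'E'
from h import *
pick([566.2,-385.5],21,0,80)
snap("wrist","w2")
E
```

```text
sq1 t16.9 [ 566.2 -385.5   21. ] yaw-1.571 w0.7 f0.0 F [-0.7 -0.2 -0.2]
sq2 t21.0 [ 566.2 -385.5   21. ] yaw0.000 w0.1 f0.0 F [-0.2  0.2  1.1]
up t22.2 [ 565.9 -384.9  218.8] yaw-0.000 w0.3 f0.0 F [ 0.  -0.6 -0.5]
```

View pics/w2.png

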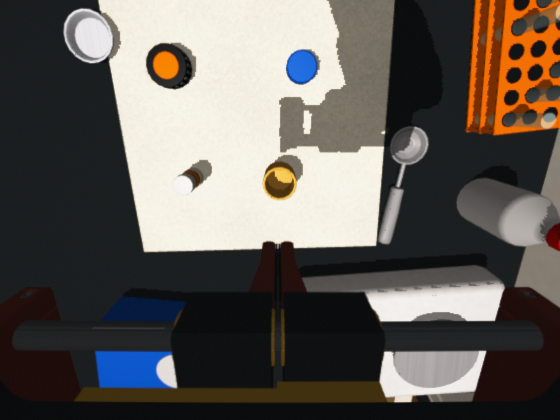

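The gripper closed on nothing. The sleeve still stands at (280,180) in the wrist image, in front of the fingers, with the plug at (302,66) and the cap at (166,66).

Run:
```python
from h import *
f=np.load("w2.npz"); m={k:f[k] for k in("intrinsics","R","t")}; m["k1"]=float(f["k1"])
print("cam",-m["R"].T@m["t"], "axis",m["R"][2])
for n,uv,z in (("sleeve",(280,180),50),("plug",(302,66),30),("cap",(166,65),26)): print(n,onz(m,uv,z),f["d"][uv[1],uv[0]])
T=camera_model("top");t=np.load("top0.npz")
print("top cam",-T["R"].T@T["t"],t["d"][170,361],t["d"][243,361],(T["R"]@onz(T,(361,170),30)+T["t"])[2])
S=camera_model("scene")
for n,uv,uvS,z in (("plug",(361.1,169.4),(187.9,270),30),("cap",(361.4,242.6),(208.9,221.5),26),("sleeve",(427.6,180),(123,248),50)):
  print(n,onz(T,uv,z),onz(S,uvS,z))
f=np.load("w1.npz"); print("wrist depth cup/table",f["d"][203,264],f["d"][250,330]); m={k:f[k] for k in("intrinsics","R","t")}; m["k1"]=float(f["k1"]); print((m["R"]@onz(m,(330,250),0)+m["t"])[2])
```

```text
cam [ 566.41241098 -300.87070919  414.15994667] axis [-0.00145512 -0.30550491 -0.95218939]
sleeve [ 569.08876444 -381.66248562   50.        ] 416.34586
plug [ 595.2470335  -247.14959164   30.        ] 348.23276
cap [ 431.28063436 -245.06866079   26.        ] 352.4092
top cam [ 354.94780094  -76.07436671 1034.79561563] 1025.4088 1005.3606 1026.6210517658765
plug [ 593.38643901 -246.43906307   30.        ] [ 592.09347914 -247.56539497   30.        ]
cap [ 431.28153016 -245.33829762   26.        ] [ 431.85396525 -244.87325289   26.        ]
sleeve [ 566.17041386 -385.50477819   50.        ] [ 564.24348428 -384.6052998    50.        ]
wrist depth cup/table 380.70175 451.71042
452.541738391674
```

Run:
```python
from h import *
f=np.load("w2.npz"); m={k:f[k] for k in("intrinsics","R","t")}; m["k1"]=float(f["k1"])
for v in range(150,215,4):
    c,r=ray(m,(280,v)); r=r/ (m["R"][2]@r); print(v,f["p"][v,280],f["d"][v,280],(c+r*f["d"][v,280]).round(0))
p,d,m=snap("scene","s2")
cv2.imwrite("pics/s2c.png",cv2.resize(p[100:320,40:320,::-1],(760,597)))
```

```text
150 [147 139 123] 408.22968 [ 569. -350.    1.]
154 [244 240 228] 409.30576 [ 569. -355.    2.]
158 [117 111  99] 410.8166 [ 569. -361.    2.]
162 [77 54 24] 404.20905 [ 569. -365.   10.]
166 [105  70  23] 374.65228 [ 569. -365.   41.]
170 [237 187  78] 414.19058 [ 569. -378.    4.]
174 [246 207  90] 415.51233 [ 569. -383.    4.]
178 [246 207  89] 417.3545 [ 569. -389.    4.]
182 [107  73  24] 419.4201 [ 569. -395.    4.]
186 [104  70  23] 420.1184 [ 569. -400.    5.]
190 [75 50 16] 418.74966 [ 569. -406.    8.]
194 [75 51 17] 396.75018 [ 569. -405.   31.]
198 [212 156  62] 379.41324 [ 569. -406.   49.]
202 [247 246 236] 431.7772 [ 570. -426.    1.]
206 [246 242 230] 434.54947 [ 570. -432.   -0.]
210 [246 243 231] 434.409 [ 570. -438.    2.]
214 [246 242 230] 437.64035 [ 570. -444.    1.]
```

View pics/s2c.png

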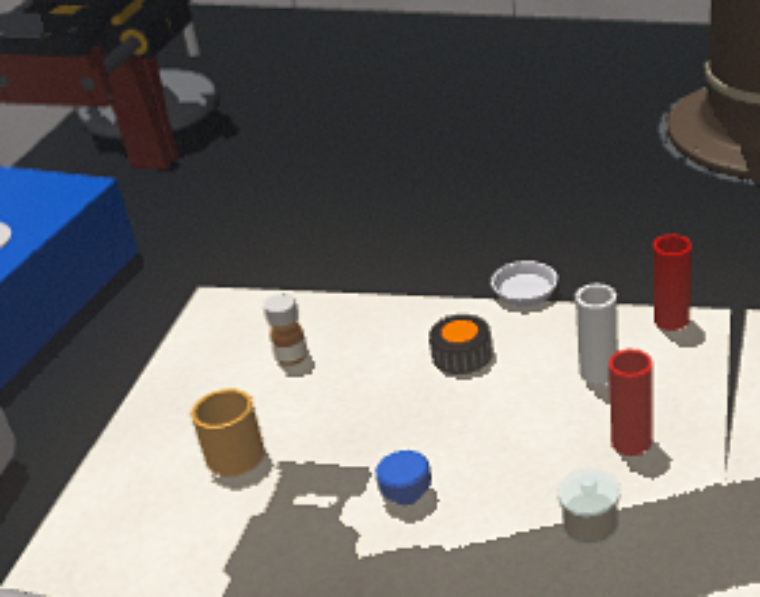

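Run:
```python
from h import *
S=camera_model("scene"); o=st()
def pr(m,X):
    c=m["R"]@X+m["t"]; s=c[:2]/c[2]; s=s*(1+m["k1"]*(s@s)); return m["intrinsics"][:2,:2]@s+m["intrinsics"][:2,2]
u=pr(S,o["tcp_pos"]); print(u,"crop",(u-[40,100])*2.714)
print(pr(S,np.array([566,-385,50.])))
goto([566.2,-385.5,ZT],down(0)); set_gripper(80); st(); move_l([566.2,-385.5,60],150); wait(.3); st()
p,d,m=snap("scene","s3"); w,_,_=snap("wrist","w3")
cv2.imwrite("pics/s3c.png",np.hstack([cv2.resize(p[150:300,60:260,::-1],(400,300)),cv2.resize(w[:,:,::-1],(400,300))]))
```

```text
t22.3 [ 565.9 -385.   218.6] yaw-0.000 w0.4 f0.0 F [-0.6  0.4  0.1]
[101.79554637 175.62016553] crop [167.71311284 205.23312926]
[122.46076968 248.56691702]
 t23.8 [ 566.2 -385.5  220. ] yaw0.000 w80.0 f0.0 F [-0.2 -0.2  0.2]
 t25.3 [ 566.4 -385.6   60.5] yaw0.000 w80.0 f0.0 F [-0.2  0.4 -0.1]
```

View pics/s3c.png

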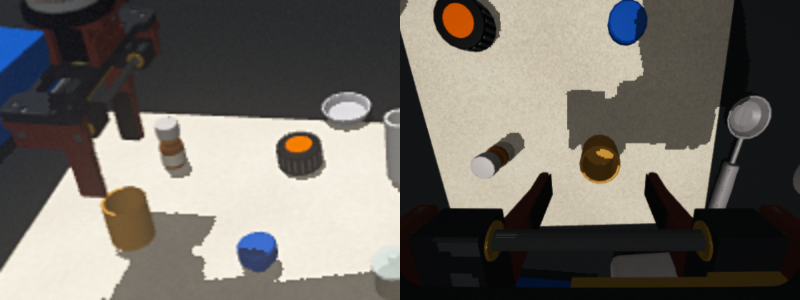

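The fingertips sit visibly higher than the reported TCP: in the left panel their midpoint is near (112,166), above the sleeve rim. I measure them with depth.

Run:
```python
from h import *
def cloud(n):
    f=np.load(n+".npz"); m={k:f[k] for k in("intrinsics","R","t")}; K=m["intrinsics"]
    v,u=np.mgrid[0:420,0:560]; d=f["d"]
    P=cv2.undistortPoints(np.stack([u,v],-1).reshape(-1,1,2).astype(np.float64),K,np.array([float(f["k1"]),0,0,0])).reshape(420,560,2)
    X=np.dstack([P[...,0]*d,P[...,1]*d,d])-m["t"]; return X@m["R"],d,f["p"]
for n in("s3","w3"):
    X,d,p=cloud(n)
    k=(d>0)&(abs(X[...,0]-566)<70)&(X[...,2]>56)&(X[...,2]<160)&(abs(X[...,1]+385)<60)
    Y=X[k]; print(n,len(Y))
    for z in range(56,160,6):
        s=Y[(Y[:,2]>=z)&(Y[:,2]<z+6)]
        if len(s): print(z,len(s),"x",s[:,0].min().round(),s[:,0].max().round(),"y",s[:,1].min().round(),s[:,1].max().round())
```

```text
s3 659
92 42 x 521.0 618.0 y -396.0 -373.0
98 72 x 519.0 618.0 y -396.0 -373.0
104 64 x 519.0 618.0 y -397.0 -373.0
110 63 x 521.0 618.0 y -397.0 -373.0
116 69 x 519.0 619.0 y -397.0 -373.0
122 66 x 518.0 620.0 y -396.0 -373.0
128 63 x 519.0 620.0 y -397.0 -373.0
134 71 x 517.0 620.0 y -395.0 -373.0
140 66 x 516.0 621.0 y -395.0 -373.0
146 56 x 519.0 622.0 y -396.0 -374.0
152 20 x 514.0 527.0 y -396.0 -375.0
158 7 x 519.0 528.0 y -395.0 -375.0
w3 5830
92 194 x 518.0 615.0 y -396.0 -374.0
98 306 x 517.0 615.0 y -396.0 -374.0
104 340 x 517.0 615.0 y -396.0 -374.0
110 370 x 517.0 616.0 y -396.0 -374.0
116 404 x 518.0 616.0 y -396.0 -374.0
122 471 x 517.0 617.0 y -396.0 -374.0
128 546 x 516.0 617.0 y -396.0 -374.0
134 650 x 515.0 618.0 y -396.0 -374.0
140 724 x 514.0 619.0 y -395.0 -373.0
146 892 x 513.0 620.0 y -390.0 -374.0
152 716 x 513.0 620.0 y -397.0 -373.0
158 217 x 515.0 618.0 y -397.0 -374.0
```

Both cameras put the real finger ends at about z = 93 while the reported TCP is 60.5, so the fingers end about 33 mm short of the stated TCP, with xy correct. I'll correct for that in z after measuring it more exactly, then redo the pick.

```bash
cat >> h.py <<'E'
DZ=-33.0  # real finger end is 33 mm above the reported TCP; all z below are of the real finger end
_ml,_gt=move_l,goto
def move_l(p,rate=150,rotation=None): return _ml([p[0],p[1],p[2]+DZ],rate,rotation)
def goto(p,r): return _gt([p[0],p[1],p[2]+DZ],r)
def release(op):
    set_gripper(op); wait(.2); o=st("rel"); move_l([*o["tcp_pos"][:2],ZT],200)
def cloud(n):
    f=np.load(n+".npz"); K=f["intrinsics"]; v,u=np.mgrid[0:420,0:560]; d=f["d"]
    P=cv2.undistortPoints(np.stack([u,v],-1).reshape(-1,1,2).astype(np.float64),K,np.array([float(f["k1"]),0,0,0])).reshape(420,560,2)
    return (np.dstack([P[...,0]*d,P[...,1]*d,d])-f["t"])@f["R"],d,f["p"]
E
python3 - <<'E'
from h import *
for n in ("s3","w3"):
    X,d,p=cloud(n); k=(d>0)&(abs(X[...,0]-566)<70)&(X[...,2]>60)&(X[...,2]<120)&(abs(X[...,1]+385)<60)
    z=X[k][:,2]; print(n,np.sort(z)[:12].round(1),np.percentile(z,[1,3]))
E
```

```text
s3 [92.8 93.  93.1 93.4 93.5 93.9 93.9 94.  94.  94.1 94.1 94.3] [93.37333823 94.04656669]
w3 [93.  93.  93.1 93.1 93.2 93.2 93.2 93.3 93.5 93.6 93.6 93.6] [93.88839162 94.89651834]
```

Run:
```python
from h import *
st(); move_l([566.2,-385.5,ZT],250)
pick([566.2,-385.5],24,0,80)
```

```text
t25.4 [ 566.3 -385.5   60.2] yaw0.000 w80.0 f0.0 F [-0.2  0.6  0.9]
sq1 t29.7 [ 566.2 -385.5   -9. ] yaw-1.571 w43.9 f4.0 F [-0.4  0.1 -0.3]
sq2 t32.7 [ 566.3 -385.6   -8.9] yaw-0.000 w43.8 f20.0 F [ 0.3 -0.6  0.1]
up t33.8 [ 565.9 -384.9  185.7] yaw0.000 w43.3 f20.0 F [-0.4 -0.7 -0.3]
```

Run:
```python
from h import *
place(72,0,95,60); o=get_obs()
if abs(o["wrist_force"][2])<6: release(70); st("done"); snap("wrist","w4")
```

```text
pre t36.9 [506.7 167.1  62.7] yaw0.000 w43.6 f20.0 F [-0.4  0.8 -1.1]
low t38.1 [506.4 166.7  39.1] yaw0.000 w43.5 f20.0 F [ 0.1 -0.7 -0.4]
rel t38.9 [506.3 166.7  39. ] yaw-0.000 w69.9 f0.0 F [-0.5  0.6 -0.3]
done t39.8 [505.6 166.8 186. ] yaw0.000 w70.0 f0.0 F [-0.2 -0.7 -0.3]
```

View pics/w4.png

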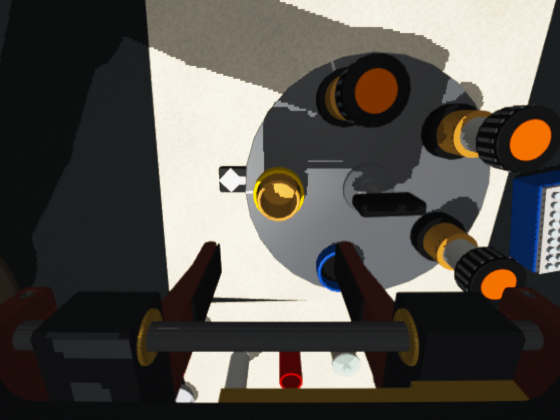

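The sleeve stands in the yellow cup at (279,193), with the mark next to it at (232,180). I check its rim height by depth and pick the liner.

Run:
```python
from h import *
X,d,p=cloud("w4"); k=(d>0)&(np.hypot(X[...,0]-506,X[...,1]-166)<40)&(X[...,2]>85)&(X[...,2]<110)
Y=X[k]; print(len(Y),np.percentile(Y[:,2],[50,95]),cv2.minEnclosingCircle(Y[:,:2].astype(np.float32)))
T=camera_model("top"); xy=onz(T,(308.5,235),80)[:2]; print(xy)
S=camera_model("scene");print("scene",onz(S,(40+596/2.714,100+295/2.714),80))
pick(xy,50,0,65)
```

```text
633 [96.78573355 98.34420808] ((506.4468994140625, 166.23609924316406), 21.934633255004883)
[ 441.79738546 -127.42789507]
scene [ 446.23495384 -127.02073838   80.        ]
sq1 t43.2 [ 441.8 -127.5   17. ] yaw-1.571 w32.7 f4.0 F [ 0.6 -0.1  1.3]
sq2 t46.1 [ 441.8 -127.4   17. ] yaw-0.000 w31.9 f20.0 F [0.9 0.2 0.2]
up t47.1 [ 441.2 -126.9  186.2] yaw0.000 w32.1 f20.0 F [ 0.4 -0.2 -1.1]
```

Run:
```python
from h import *
place(102,0,152,60); o=get_obs()
if abs(o["wrist_force"][2])<6:
    release(60); snap("wrist","w5"); X,d,p=cloud("w5")
    k=(d>0)&(np.hypot(X[...,0]-506,X[...,1]-166)<35)&(X[...,2]>122)&(X[...,2]<150); Y=X[k]; print(len(Y),np.percentile(Y[:,2],[50,95]),cv2.minEnclosingCircle(Y[:,:2].astype(np.float32)))
    k=(d>0)&(np.hypot(X[...,0]-506,X[...,1]-166)<40)&(X[...,2]>90)&(X[...,2]<102); Y=X[k]; print(len(Y),cv2.minEnclosingCircle(Y[:,:2].astype(np.float32)))
    pick([593,-246.8],5,0,70)
```

```text
pre t49.0 [506.9 166.9 119.9] yaw0.000 w32.0 f20.0 F [0.2 0.2 0.4]
low t51.2 [506.3 166.8  69. ] yaw0.000 w32.3 f20.0 F [-0.1  0.3 -0.9]
rel t52.0 [506.3 166.7  69. ] yaw0.000 w60.1 f0.0 F [-0.3  0.2  0.1]
501 [131.08240189 132.49325814] ((508.1559753417969, 165.34251403808594), 16.082393646240234)
507 ((506.33135986328125, 166.3709259033203), 21.826007843017578)
sq1 t56.9 [ 593.  -246.9  -28. ] yaw-1.571 w37.8 f4.0 F [-0.4  0.7 -0.1]
sq2 t59.8 [ 593.1 -246.8  -28. ] yaw-0.000 w37.0 f20.0 F [ 0.9 -0.4 -0.6]
up t61.0 [ 592.5 -246.3  185.8] yaw-0.000 w37.7 f20.0 F [ 0.8  0.9 -0.8]
```

Run:
```python
from h import *
place(123,0,145,60,xy=(508,165.6)); o=get_obs()
if abs(o["wrist_force"][2])<8:
    release(60); snap("wrist","w6"); X,d,p=cloud("w6")
    k=(d>0)&(np.hypot(X[...,0]-506,X[...,1]-166)<35)&(X[...,2]>138)&(X[...,2]<165); Y=X[k]; print(len(Y),np.percentile(Y[:,2],[5,50,95]),cv2.minEnclosingCircle(Y[:,:2].astype(np.float32)))
```

```text
pre t63.4 [508.5 165.8 112.8] yaw0.000 w37.5 f20.0 F [ 0.7  0.3 -0.4]
low t64.5 [508.  165.7  90.1] yaw0.000 w37.4 f20.0 F [ 0.3  0.  -0.3]
rel t65.3 [508.  165.6  90. ] yaw0.000 w60.0 f0.0 F [ 0.1  1.4 -0.8]
1498 [144.34649664 147.32462374 148.48773805] ((508.2024230957031, 165.07366943359375), 19.04035186767578)
```

View pics/w6.png

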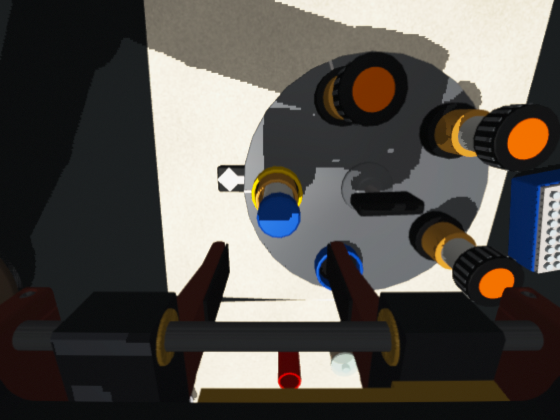

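The plug sits upright on the liner at (278,212), with its top measured at 147 mm, which is fully seated. Next is the cap.

Run:
```python
from h import *
pick([431.5,-245.2],3.5,0,80)
place(137.3,0,165,70,xy=(508.1,165.4)); o=get_obs()
if abs(o["wrist_force"][2])<8:
    release(74); snap("wrist","w7"); X,d,p=cloud("w7")
    k=(d>0)&(np.hypot(X[...,0]-506,X[...,1]-166)<40)&(X[...,2]>152)&(X[...,2]<180); Y=X[k]; print(len(Y),np.percentile(Y[:,2],[5,50,95]),cv2.minEnclosingCircle(Y[:,:2].astype(np.float32)))
```

```text
sq1 t70.2 [ 431.5 -245.2  -29.5] yaw-1.571 w51.0 f4.0 F [-0.7  0.5  1.4]
sq2 t73.0 [ 431.5 -245.2  -29.5] yaw-0.000 w49.4 f20.0 F [-0.5  0.8 -0.5]
up t74.2 [ 431.  -244.7  186.1] yaw0.000 w49.8 f20.0 F [ 0.6  0.2 -1. ]
pre t76.5 [508.7 165.6 132.9] yaw0.000 w49.5 f20.0 F [ 0.2 -0.2 -0.8]
low t77.9 [508.1 165.4 104.4] yaw0.000 w49.6 f20.0 F [-0.5 -0.2 -0.4]
rel t78.7 [508.1 165.4 104.3] yaw0.000 w73.9 f0.0 F [0.3 0.2 0.3]
2849 [157.70287321 159.52795104 160.59174443] ((508.20098876953125, 165.12062072753906), 25.22571563720703)
```

View pics/w7.png

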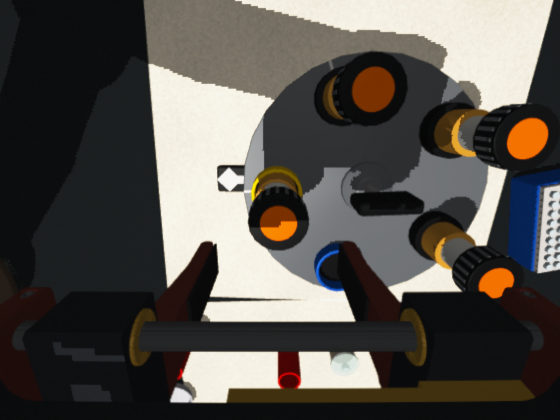

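The cap sits level over the plug at (278,217). Its top is at 159.5 mm, against 159 mm for the finished vessels, it is about 2 mm off the station axis, and the gripper is clear.

```bash
python3 -c "
from h import *
wait(.5); st(); print(sign_off())"
```

```text
t79.8 [508.1 165.3 186.9] yaw-0.000 w74.2 f0.0 F [ 0.1 -0.5 -0.3]
the job is handed in; nothing more can be done
None
```

The job is handed in at about 80 s: the yellow station is at the loading mark, and by camera the sleeve, liner, plug and cap are stacked there, released and fully down; the hand-in returned no verdict.

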